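Read the air reservoir's pressure with a push-on gauge

ROBOT

A 7-joint arm with a two-finger parallel gripper is mounted at the origin on a cart in front of the work surface, level with it; the furniture and walls round the work are solid. World frame = base frame: x ahead of the robot, y to its left, z up, the work surface at z = 0. Lengths are in mm, angles in rad, forces in N, time in s.
With the tool pointing down it reaches from about 425 to 875 mm from the base axis. Payload 8.4 kg.
Tool frame: the origin (TCP) lies on the centre line of the jaws, within the pads' length; the fingertips stand 17 mm ahead of it and the grasp point (between the pads) lies 2 mm behind it; z points along the fingers, y is the line along which they close (so a half turn about z gives the same grasp; the last joint's range is limited). The gripper opens to 85 mm and grips with 20 to 120 N. Pads are 22 mm wide; open, the fingers measure 114 mm over their backs; the gripper's body (76 mm by 85 mm) begins 54 mm behind the grasp point. The pads swing forward as they close: fully open they stand 13 mm farther back than shut.
Start: joints at [1.195, 0.333, 0.04, 1.465, -0.013, 1.343, -0.059], TCP at [177.609, -625.235, 226.208] pointing down, gripper open.
Joint ranges: [-2.58, 2.58], [-0.38, 2.09], [-1.3, 1.39], [0.25, 2.4], [-1.5, 4.64], [0.08, 2.09], [-2.65, 2.65]. Speed limits (rad/s): [2.22, 2.22, 2.79, 2.79, 3.14, 3.14, 3.14].

INTERFACE

Orientations are given as a unit quaternion [w, x, y, z].
In Python, from rig import state, grab_frame, close_job, recognise, place_of gives the robot as it stands.
- The arm moves only by the tool carry_out, never from a script. Its argument "increments" is a list of rows, each an object of numbers: "x", "y", "z": the shift along the tool's x, y, z normalised to -1 to 1, where 1 is 0.15 m; "wx", "wy", "wz": the turn, a rotation vector about the tool's x, y, z normalised to -1 to 1, where 1 is 90 degrees. A call has 1 to 10 rows; each row is the pose to reach, as a shift and turn from the pose commanded when the call began, along the tool's axes at that moment; what a row does not reach only later rows make up. A row lasts 1/10 s, in which the tool goes at most 50 mm and 8.59 degrees, less where a joint would pass 70% of its speed; a pose out of reach is approached as far as the arm can. A call with a number of a shift or a turn outside -1 to 1 is refused whole. A call with a gripper value outside its range is refused whole. "fingers" is the gripper command: -1 is fully open, 1 is shut, values between are in proportion, set as the call begins (left out, the last holds). The fingers move at their own pace and stop on an object; "grip_force" is the grip in N (left out, the last holds). Time passes only in rows, so rows that repeat a pose let the fingers close. It gives the time, the measured TCP pose, the force, the opening and the grip force at its end, in the units of the state.
- state(): the state, without advancing time (a new reading comes with each control period).
- grab_frame(name): name is "scene" or "top" or "wrist"; returns a dict with "color" (400x640x3 uint8, blue, green, red), "camera_matrix" (3x3 intrinsics, pixels), "pose" (4x4, takes a point from camera to world coordinates); the wrist camera has in their place "hand_eye" (4x4, takes a point from camera to tool coordinates, whose origin is the TCP and whose axes are the flange's). Camera axes: x right, y up, looking along -z (the intrinsics and any distortion apply to the point x, -y, -z); pixel columns grow to the right and rows downward; lengths in mm; the calibration is good to about 2 mm. The wrist camera is an equidistant fisheye: a pixel r from the principal point sees the ray r / f radians off the axis. A picture is of the moment at which its call begins: read the wrist's pose just before it. There is no depth.
- close_job(): hands the job in; it is judged then, once.
Trained networks look in a picture, given as the dict that the camera call returned (one of the last four; its "shot" number tells which), for a name from the list of things; names that differ only in an ending like _2 or _b are one class to them, and where a whole thing is asked for, a point or a joint stands for the part that bears it (a point fixed in the world has none). Each returns a list of dicts, best first, with "score" (0 to 1); they miss things now and then, are a little off and sometimes report something else, mostly with a low value. They report only what shows in the picture. A call takes as long as a camera call. They do not tell look-alikes from the thing itself.
- recognise(picture, target): "extent" ([centre column, centre row, width, height] in pixels, round what is visible of it).
- place_of(picture, target): "pixel" ([column, row] in pixels: a listed point, or the origin of a listed thing).
The state is a dict: "time": time; "joints": joint angles; "joint_vel": joint speeds; "joint_torque": joint torques, N m; "ee_pos": TCP position; "tcp_rot": TCP orientation; "force": force on the tool from outside, world axes, zero at the start; "ft_torque": the same for the moment, N m; "gripper_width": finger opening in mm; "gripper_force": force on a finger pad.
Only numpy, scipy, OpenCV 4.12 (cv2) and the standard library are available. Lean on these libraries where they do the work, as an engineer would, in place of code of your own. Each camera call takes 0.05 s, during which the arm holds its last target. There are 200 camera calls.

TASK

Take the push-on pressure gauge out of its wooden parking block and press it straight down onto the valve stem of the grey air reservoir, firmly home with a steady push of about 16 N (never more than 25 N), for a good second, so that the air pushes the reading rod out. Then lift it straight off and stand the gauge back in its parking block, fully down and upright, with the rod still out so that I can read it; leave the things around it alone.

Things in the scene. Friction and masses are not known exactly. Their poses are not given: they have to be found in the camera images.
- gauge_grip (a point): Centre of the gauge's black square head: 24 mm (x) by 26 mm (y) by 50 mm tall. Axes are the gauge's own: z up, x along its side tube. Grip it across y, because the side tube leaves the head along +x. The gauge's underside (mouth) is 51 mm below this point, the top of the head 25 mm above it.
- gauge: The gauge, 0.27 kg: steel chuck below, black head above, a side tube along +x (15 mm thick, axis 44 mm above the underside, ending 85 mm out) from whose end the white reading rod comes (tip 97 mm out at the start, up to 129 mm). Origin at the centre of its underside; z up. Starts standing in the parking block.
- gauge_mouth (a point): Centre of the open mouth at the gauge's underside. The chuck is a round bell, 33 mm across at the mouth, 26 mm above. Its bore narrows from 23 mm at the mouth to 16 mm within 7 mm. 14 mm up sits a sprung rubber seal (3 N per mm, 7 mm travel, then a hard stop); a plunger in the middle stands 8 mm below the seal and works the rod.
- gauge_rod (a joint): How far the white reading rod has come out of the gauge's side tube, m: 0 = in (start), at most 0.032. Friction holds it where it was pushed. With the gauge home on the stem it comes out about 9 to 25 mm, more for higher pressure.
- tank: Air reservoir, fixed to the table: upright grey can, 90 mm across, 75 mm to its domed top, with a brass valve stem standing up from the centre of the top. Origin at the centre of its underside, z up.
- valve_base (a point): Point on the reservoir's centre line, at the dome's top, 75 mm above the table. The fixed brass valve stem (12 mm across) stands up from it; its top is 30 to 50 mm above this point, a height that varies and is not measured. A sprung pin flush with its top pushes the plunger with 4 to 10 N (the unknown pressure) over the last 8 mm before the seal touches.
- dock: Wooden parking block, fixed to the table, 80 mm (x) by 70 mm (y) by 24 mm high, with a round socket in the middle of its top: 37 mm across, 14 mm deep. Origin at the centre of its underside.
- socket_floor (a point): Centre of the floor of the parking block's socket, 10 mm above the table; the gauge's mouth stands here when parked.
- loupe: Black stand loupe, 37 mm across, 38 mm tall, loose; origin at the centre of its underside. Leave alone.
- paste_jar: White paste jar with red lid, 66 mm across, 67 mm tall, loose; origin at the centre of its underside. Leave alone.
- dropper_bottle: Brown dropper bottle, 34 mm across, 102 mm tall, loose; origin at the centre of its underside. Leave alone.
Things that resemble listed ones, but are neither listed nor needed, are in the scene too. Several things look just like the tank: the one meant starts nearest to the robot's base.

How it is judged (in metres and radians):
On the way, in this order (a step that is already met when the one before it is completed fails the run):
1. the gauge is pressed upright over the valve stem with 11 to 25 N and the rod comes out, held for 0.5 s (contact force between gauge and tank between 11 and 25 N and horizontal distance between gauge_mouth and valve_base below 0.004 m and angle between gauge's own z axis and vertical below 0.12 rad and value of joint gauge_rod above 0.006 m), for 0.5 s.
2. the gauge is off the valve stem (horizontal distance between gauge_mouth and valve_base above 0.08 m), for 0.1 s.
At the end, for the whole second after the job is handed in: The gauge stands at rest in the parking block's socket: mouth within 5 mm of the socket's centre and less than 3.5 mm above its floor, upright within 7 degrees, with the reading rod still out by more than 6 mm (horizontal distance between gauge_mouth and socket_floor below 0.005 m and height (world z) of gauge_mouth between 0.005 and 0.0135 m and angle between gauge's own z axis and vertical below 0.12 rad and value of joint gauge_rod above 0.006 m and linear speed of gauge below 0.02 m/s); the robot touches nothing.
It fails at once if the gauge is pressed against the reservoir with more than 25 N (contact force between gauge and tank above 25 N).
It fails at once if the loupe is moved more than 20 mm (distance of loupe from where it was at the start of the episode above 0.02 m).
It fails at once if the paste_jar is moved more than 20 mm (distance of paste_jar from where it was at the start of the episode above 0.02 m).
It fails at once if the dropper_bottle is moved more than 20 mm (distance of dropper_bottle from where it was at the start of the episode above 0.02 m).
It also fails if it takes over 61 s, if anything falls off the work surface, if the arm or the gripper's body presses on something with over 40 N, if the wrist force passes 120 N, or if a joint passes its speed limit or range.

## Working session

There is one attempt and no reset: what is moved stays moved. The work goes in short steps, Python scripts to look and compute and a tool call to move; the robot and the scene stay as the last step left them, time stands still between calls to the robot, and variables do not carry over. Pictures are saved under pics/ and viewed, at most 10 in all, crops included, and the job is handed in when it is done.

Besides the shell and the picture viewer there is one more tool, called after "Request:" in YAML: its name, and indented under it one key for each argument. carry_out: Moves the arm, as the interface text tells. Its arguments: {"type":"object","properties":{"increments":{"type":"array"},"fingers":{"type":"number"},"grip_force":{"type":"number"}},"required":["increments"]}

```bash
mkdir -p pics
cat > h.py <<'E'
import numpy as np, cv2
from rig import state, grab_frame, close_job, recognise, place_of
def ray(f,px,T=None):
    K=np.array(f["camera_matrix"],float); P=np.array(f["pose"],float)
    d=np.array([(px[0]-K[0,2])/K[0,0],-(px[1]-K[1,2])/K[1,1],-1.])
    return P[:3,3],P[:3,:3]@d
def at(f,px,z):
    o,d=ray(f,px); return o+d*(z-o[2])/d[2]
def both(r1,r2):
    (o1,d1),(o2,d2)=r1,r2
    s=np.linalg.lstsq(np.c_[d1,-d2],o2-o1,rcond=None)[0]
    a,b=o1+d1*s[0],o2+d2*s[1]
    return (a+b)/2,np.linalg.norm(a-b)
E
python3 - <<'E'
from h import *
np.set_printoptions(precision=1,suppress=True)
s=state();print(s)
Z=dict(gauge_grip=61,gauge_mouth=10,tank=0,valve_base=75,dock=0,socket_floor=10,loupe=0,paste_jar=0,dropper_bottle=0)
for n in("scene","top"):
    f=grab_frame(n);cv2.imwrite(f"pics/{n}.png",f["color"]);print(n,[k for k in f],np.array(f["pose"])[:3,3])
    for k,z in Z.items():
        for r in place_of(f,k)[:5]:
            print(k,round(r["score"],2),np.array(r["pixel"]),at(f,r["pixel"],z))
E
```

```text
{'time': 0.0, 'joints': array([ 1.2,  0.3,  0. ,  1.5, -0. ,  1.3, -0.1]), 'joint_vel': array([-0., -0., -0., -0.,  0.,  0.,  0.]), 'joint_torque': array([  0. , -65.9,   1.4, -40.6,   0. ,   0. ,   0. ]), 'ee_pos': array([ 177.5, -624.8,  225.3]), 'tcp_rot': array([-0. ,  1. ,  0.1, -0. ]), 'force': array([-0.5,  0.1, -0.1]), 'ft_torque': array([-0.,  0.,  0.]), 'gripper_force': 0.0, 'gripper_width': 85.67704719562016}
scene ['color', 'camera_matrix', 'pose', 'shot'] [ 106.2 -569.8  436.2]
gauge_grip 0.94 [311.8 252.9] [ 497.9 -125.2   61. ]
gauge_mouth 0.92 [314.8 280. ] [ 500.2 -130.8   10. ]
tank 0.85 [277.1 204.4] [636.8 155.2   0. ]
tank 0.83 [218.4 231.2] [471.1 131.8   0. ]
tank 0.77 [325.6 225.6] [653.4   8.5   0. ]
valve_base 0.91 [213.9 198.4] [467.6 130.7  75. ]
valve_base 0.88 [327.3 193.1] [654.6   7.4  75. ]
valve_base 0.74 [274.3 177.1] [623.  143.9  75. ]
valve_base 0.56 [363.8 211.3] [651.2 -96.2  75. ]
dock 0.72 [313.9 284.4] [ 500.1 -128.8   -0. ]
dock 0.65 [317.2 277.5] [ 517.3 -117.8    0. ]
socket_floor 0.6 [317.3 275. ] [ 512.7 -123.    10. ]
loupe 0.58 [363.9 212.4] [760.5  -1.8   0. ]
dropper_bottle 0.66 [316.2 188.2] [767.3 166.8   0. ]
top ['color', 'camera_matrix', 'pose', 'shot'] [518.9  28.7 929.2]
gauge_grip 0.69 [383.5 254.8] [ 502.  -135.2   61. ]
gauge_mouth 0.73 [375.4 257.7] [ 494.2 -124.4   10. ]
tank 0.92 [265.2 203.2] [634.  150.8   0. ]
tank 0.81 [276.1 272.5] [460.5 122.2   0. ]
tank 0.71 [320.9 196.8] [649.3   8.8   0. ]
valve_base 0.86 [260.8 201.8] [628.1 151.2  75. ]
valve_base 0.85 [272.3 269.9] [471.2 123.3  75. ]
valve_base 0.68 [319.4 191.9] [650.4  13.8  75. ]
dock 0.89 [375.7 256.7] [ 496.4 -126.9    0. ]
socket_floor 0.63 [373.7 253.7] [ 504.  -120.5   10. ]
loupe 0.63 [324.9 157.4] [752.5  -2.8   0. ]
paste_jar 0.89 [374.6 159. ] [ 747.4 -132.1    0. ]
dropper_bottle 0.79 [262.3 150.9] [770.9 159.6   0. ]
```

View pics/scene.png

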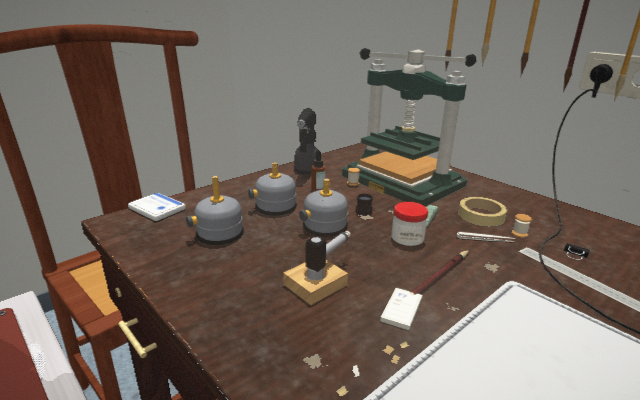

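View pics/top.png

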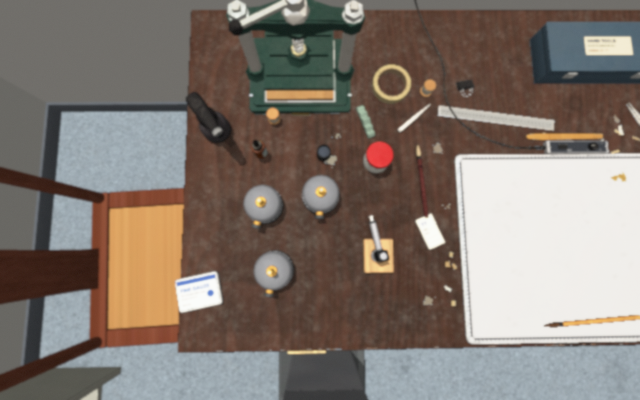

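Run:
```python
import cv2
i=cv2.imread("pics/scene.png");cv2.imwrite("pics/c1.png",cv2.resize(i[180:320,180:420],None,fx=3.3,fy=3.3,interpolation=2))
i=cv2.imread("pics/top.png");cv2.imwrite("pics/c2.png",cv2.resize(i[180:300,240:410],None,fx=4.5,fy=4.5,interpolation=2))
```

```text
(no output)
```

Tank candidates: pixels (218,231), (277,204) and (326,226) in scene, which are (276,272), (265,203) and (321,197) in top. By position the nearest to the base is (470,127), about 487 mm away; the others are about 650 mm. So I choose scene (218,231). The gauge stands in its block at scene (314,265), with its tube pointing towards +x and slightly left.

View pics/c2.png

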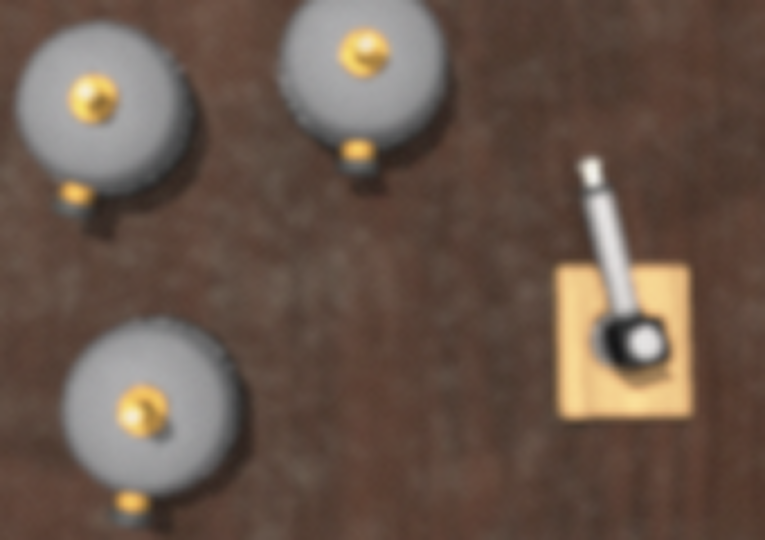

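```bash
cat >> h.py <<'E'
from scipy.spatial.transform import Rotation as R
def rot(s): q=np.array(s["tcp_rot"]); return R.from_quat(q[[1,2,3,0]])
def target(yaw):  # tool down, tool x along yaw in world
    return R.from_euler("z",yaw)*R.from_quat([1,0,0,0])
def goto(p,yaw,s=None):
    s=s or state(); r=rot(s)
    d=r.inv().apply(np.array(p)-s["ee_pos"])/150
    w=(r.inv()*target(yaw)).as_rotvec()/(np.pi/2)
    print("xyz",d.round(4),"w",w.round(4))
def wray(f,s,px):
    K=np.array(f["camera_matrix"],float);H=np.array(f["hand_eye"],float)
    u=(px[0]-K[0,2])/K[0,0];v=(px[1]-K[1,2])/K[1,1];t=np.hypot(u,v)
    k=np.sin(t)/max(t,1e-9)
    d=np.array([u*k,-v*k,-np.cos(t)]);r=rot(s)
    return s["ee_pos"]+r.apply(H[:3,3]), r.apply(H[:3,:3]@d)
def wat(f,s,px,z):
    o,d=wray(f,s,px); return o+d*(z-o[2])/d[2]
E
python3 - <<'E'
from h import *
import cv2
s=state();print(s["tcp_rot"],rot(s).apply([1,0,0]))
f=grab_frame("top")
a=at(f,(371,216),54);print(a)
b=np.array([498,-128]);y=np.arctan2(a[1]-b[1],a[0]-b[0]);print("yaw",y)
goto([498,-128,240],y,s)
E
```

```text
[-2.12780148e-06  9.90439121e-01  1.37950523e-01 -8.93467171e-06] [ 9.61939306e-01  2.73263190e-01 -1.71114341e-05]
[ 594.14093877 -109.63826042   54.        ]
yaw 0.18871508815553595
xyz [ 2.9605 -2.6052 -0.0919] w [-0.      0.      0.0561]
```

The crop shows the three tanks. The lower-left one (top pixel (272,271)) is the one nearest the base. The gauge stands in its block at top (378,256) with its tube up-left to (371,216).

Request:
carry_out:
  increments:
    - {"x": 0.25,"y": -0.22,"z": -0.02,"wz": 0.02}
    - {"x": 0.5,"y": -0.44,"z": -0.05,"wz": 0.04}
    - {"x": 0.74,"y": -0.65,"z": -0.09,"wz": 0.056}
    - {"x": 0.74,"y": -0.65,"z": -0.09,"wz": 0.056}
  fingers: -1

```text
$.increments[0]: bad value
```

Request:
carry_out:
  increments:
    - {"x": 0.25,"y": -0.2}
    - {"x": 0.5,"y": -0.4}
    - {"x": 0.8,"y": -0.58}
    - {"x": 0.8,"y": -0.58}

```text
$.increments[0]: bad value
```

Request:
carry_out:
  increments:
    - {"x": 0.25,"y": -0.2}
    - {"x": 0.5,"y": -0.4}
    - {"x": 0.8,"y": -0.58}
    - {"x": 0.8,"y": -0.58}

```text
$.increments[0]: bad value
```

Run:
```python
from h import *
s=state();print(s["time"],s["ee_pos"]);goto([498,-128,240],.189,s)
```

```text
1.05 [ 177.62368945 -625.23648336  226.23187276]
xyz [ 2.9605 -2.605  -0.0918] w [-0.      0.      0.0559]
```

Request:
carry_out:
  increments:
    - {"x": 0.25,"y": -0.22,"z": -0.02,"wx": 0,"wy": 0,"wz": 0.02}
    - {"x": 0.5,"y": -0.44,"z": -0.05,"wx": 0,"wy": 0,"wz": 0.04}
    - {"x": 0.74,"y": -0.65,"z": -0.09,"wx": 0,"wy": 0,"wz": 0.056}
    - {"x": 0.74,"y": -0.65,"z": -0.09,"wx": 0,"wy": 0,"wz": 0.056}
  fingers: -1

```text
time: 1.45
ee_pos: [263.4, -496.2, 241.2]
tcp_rot: [0.0, 0.995, 0.098, 0.002]
force: [-0.1, -0.9, -0.4]
gripper_width: 85.3
gripper_force: 0.0
```

Request:
carry_out:
  increments:
    - {"x": 0.25,"y": -0.2,"z": 0,"wx": 0,"wy": 0,"wz": 0}
    - {"x": 0.5,"y": -0.4,"z": 0,"wx": 0,"wy": 0,"wz": 0}
    - {"x": 0.75,"y": -0.62,"z": 0,"wx": 0,"wy": 0,"wz": 0}
    - {"x": 0.75,"y": -0.62,"z": 0,"wx": 0,"wy": 0,"wz": 0}

```text
time: 1.85
ee_pos: [355.9, -383.0, 240.2]
tcp_rot: [-0.001, 0.995, 0.099, 0.001]
force: [-0.5, -0.0, -0.2]
gripper_width: 85.3
gripper_force: 0.0
```

Request:
carry_out:
  increments:
    - {"x": 0.25,"y": -0.2,"z": 0,"wx": 0,"wy": 0,"wz": 0}
    - {"x": 0.5,"y": -0.4,"z": 0,"wx": 0,"wy": 0,"wz": 0}
    - {"x": 0.75,"y": -0.62,"z": 0,"wx": 0,"wy": 0,"wz": 0}
    - {"x": 0.75,"y": -0.62,"z": 0,"wx": 0,"wy": 0,"wz": 0}

```text
time: 2.25
ee_pos: [448.1, -269.9, 240.1]
tcp_rot: [-0.001, 0.995, 0.099, 0.001]
force: [-0.1, -0.5, -0.7]
gripper_width: 85.3
gripper_force: 0.0
```

Run:
```python
from h import *
s=state();print(s["time"],s["ee_pos"],s["tcp_rot"]);goto([498,-128,240],.189,s)
```

```text
2.25 [ 448.11017808 -269.8832625   240.07201513] [-9.03578731e-04  9.95064857e-01  9.92157533e-02  1.16120179e-03]
xyz [ 0.5128 -0.8616  0.0031] w [-0.001  -0.0016  0.0062]
```

Request:
carry_out:
  increments:
    - {"x": 0.15,"y": -0.25,"z": 0,"wx": 0,"wy": 0,"wz": 0}
    - {"x": 0.3,"y": -0.5,"z": 0,"wx": 0,"wy": 0,"wz": 0}
    - {"x": 0.4,"y": -0.72,"z": 0,"wx": 0,"wy": 0,"wz": 0}
    - {"x": 0.51,"y": -0.86,"z": 0,"wx": 0,"wy": 0,"wz": 0.006}
    - {"x": 0.51,"y": -0.86,"z": 0,"wx": 0,"wy": 0,"wz": 0.006}
    - {"x": 0.51,"y": -0.86,"z": 0,"wx": 0,"wy": 0,"wz": 0.006}

```text
time: 2.85
ee_pos: [494.8, -135.6, 239.7]
tcp_rot: [0.0, 0.996, 0.09, -0.0]
force: [0.4, -0.2, -0.5]
gripper_width: 85.0
gripper_force: 0.0
```

Run:
```python
from h import *
np.set_printoptions(precision=1,suppress=True)
s=state();f=grab_frame("wrist");print(s["ee_pos"]);print(f["camera_matrix"],f["hand_eye"])
cv2.imwrite("pics/w1.png",f["color"])
for k,z in dict(gauge_grip=61,gauge_mouth=10,gauge=10,socket_floor=10,dock=0,valve_base=75,tank=0).items():
    for r in place_of(f,k)[:2]: print(k,round(r["score"],2),np.array(r["pixel"]),wat(f,s,r["pixel"],z))
```

```text
[ 494.8 -135.6  239.7]
[[309.7   0.  321.1]
 [  0.  309.7 200.6]
 [  0.    0.    1. ]] [[  -0.     1.     0.3   71. ]
 [   1.    -0.     0.    -0.7]
 [   0.     0.3   -1.  -146.7]
 [   0.     0.     0.     1. ]]
gauge_grip 0.89 [315.6 171.8] [ 503.3 -127.1   61. ]
gauge_mouth 0.79 [318.6 165.6] [ 502.  -130.1   10. ]
gauge 0.67 [318.9 162.7] [ 505.7 -129.9   10. ]
socket_floor 0.61 [314.4 165.9] [ 500.8 -125.1   10. ]
dock 0.75 [315.1 162.9] [ 503.  -125.4    0. ]
valve_base 0.88 [107.6 166.7] [472.5 124.3  75. ]
valve_base 0.84 [104.5  36. ] [630.8 151.8  75. ]
tank 0.98 [141.1 156.5] [473.9 120.2   0. ]
tank 0.86 [135.   42.9] [634.5 155.    0. ]
```

View pics/w1.png

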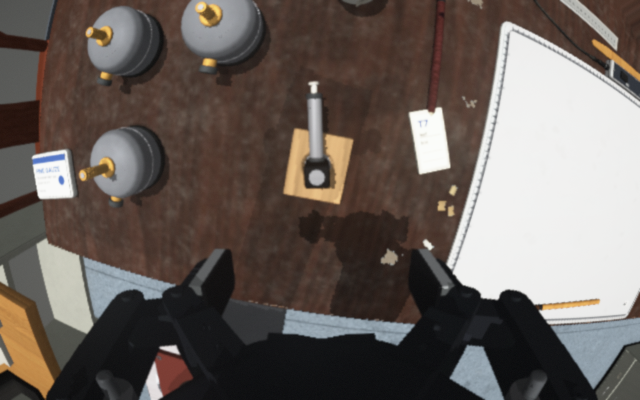

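The picture shows the gauge head at (317,177), the rod tip at (314,84) and the block beneath. The target tank's stem is at (80-107,170).

Run:
```python
from h import *
np.set_printoptions(precision=2,suppress=True)
s=state();f=grab_frame("wrist");print(s["ee_pos"],s["tcp_rot"])
i=f["color"];g=cv2.resize(i[70:215,270:370],None,fx=4,fy=4,interpolation=2);cv2.imwrite("pics/w2.png",g)
t=wat(f,s,(317,178),86);e=wat(f,s,(314,85),54);print("top",t,"rod",e)
for c in((292.5,128.5),(353,138),(341,203),(285,195)):print(wat(f,s,c,24))
```

```text
[ 494.59 -135.73  239.74] [ 0.    1.    0.09 -0.  ]
top [ 501.96 -129.32   86.  ] rod [ 594.11 -109.22   54.  ]
[542.34 -92.28  24.  ]
[ 543.9  -163.74   24.  ]
[ 463.65 -164.99   24.  ]
[461.51 -96.05  24.  ]
```

View pics/w2.png

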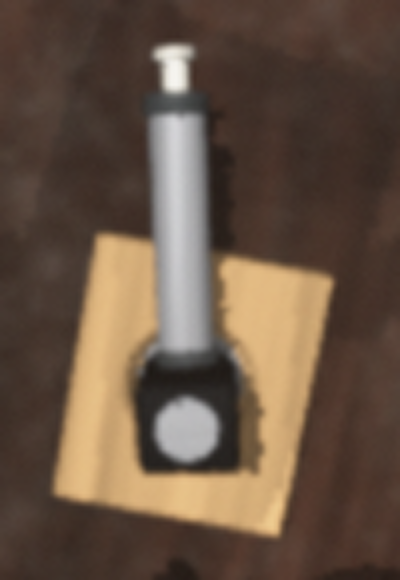

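Run:
```python
from h import *
goto([502.5,-129.2,110],.215)
```

```text
xyz [ 0.0592 -0.0323  0.8649] w [-0.      0.     -0.0231]
```

Request:
carry_out:
  increments:
    - {"x": 0.059,"y": -0.032,"z": 0.15,"wx": 0,"wy": 0,"wz": -0.023}
    - {"x": 0.059,"y": -0.032,"z": 0.4,"wx": 0,"wy": 0,"wz": -0.023}
    - {"x": 0.059,"y": -0.032,"z": 0.65,"wx": 0,"wy": 0,"wz": -0.023}
    - {"x": 0.059,"y": -0.032,"z": 0.865,"wx": 0,"wy": 0,"wz": -0.023}
    - {"x": 0.059,"y": -0.032,"z": 0.865,"wx": 0,"wy": 0,"wz": -0.023}
    - {"x": 0.059,"y": -0.032,"z": 0.865,"wx": 0,"wy": 0,"wz": -0.023}

```text
time: 3.9
ee_pos: [502.7, -128.8, 110.6]
tcp_rot: [-0.0, 0.994, 0.108, -0.0]
force: [0.6, -0.3, 0.1]
gripper_width: 84.9
gripper_force: 0.0
```

Run:
```python
from h import *
np.set_printoptions(precision=2,suppress=True)
s=state();f=grab_frame("wrist");print(s["time"],s["ee_pos"],s["tcp_rot"],s["force"])
cv2.imwrite("pics/w3.png",f["color"])
for k,z in dict(gauge_grip=61,gauge_mouth=10,socket_floor=10).items():
    for r in place_of(f,k)[:1]: print(k,round(r["score"],2),np.array(r["pixel"]),wat(f,s,r["pixel"],z))
goto([502.5,-129.2,59],.215,s)
```

```text
3.9 [ 502.71 -128.82  110.58] [-0.    0.99  0.11 -0.  ] [ 0.6  -0.27  0.12]
gauge_grip 0.71 [319.7 219.9] [ 503.71 -126.78   61.  ]
gauge_mouth 0.73 [322.7 199.3] [ 504.2  -128.93   10.  ]
xyz [-0.    0.    0.34] w [-0.  0.  0.]
```

View pics/w3.png

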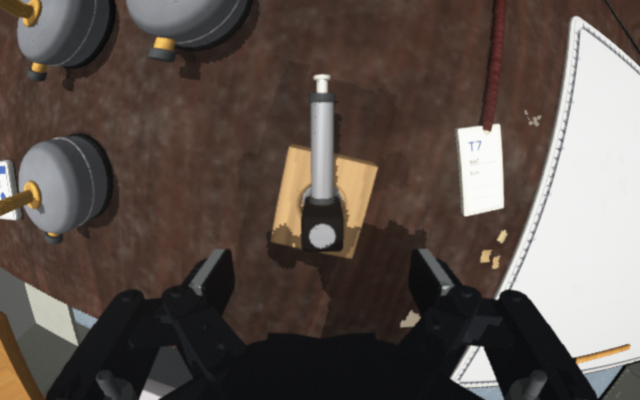

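Tube and head are vertical in the image at column 321 (head disc (321,236), rod tip (321,77)), so the gauge is centred and aligned between the fingers. Next: descend and grip.

Request:
carry_out:
  increments:
    - {"x": 0,"y": 0,"z": 0.12,"wx": 0,"wy": 0,"wz": 0}
    - {"x": 0,"y": 0,"z": 0.24,"wx": 0,"wy": 0,"wz": 0}
    - {"x": 0,"y": 0,"z": 0.34,"wx": 0,"wy": 0,"wz": 0}
    - {"x": 0,"y": 0,"z": 0.34,"wx": 0,"wy": 0,"wz": 0}
    - {"x": 0,"y": 0,"z": 0.34,"wx": 0,"wy": 0,"wz": 0}

```text
time: 4.6
ee_pos: [503.2, -128.9, 60.0]
tcp_rot: [0.0, 0.994, 0.108, 0.001]
force: [0.3, -0.2, -0.1]
gripper_width: 85.2
gripper_force: 0.0
```

Request:
carry_out:
  increments:
    - {"x": 0,"y": 0,"z": 0,"wx": 0,"wy": 0,"wz": 0}
    - {"x": 0,"y": 0,"z": 0,"wx": 0,"wy": 0,"wz": 0}
    - {"x": 0,"y": 0,"z": 0,"wx": 0,"wy": 0,"wz": 0}
    - {"x": 0,"y": 0,"z": 0,"wx": 0,"wy": 0,"wz": 0}
    - {"x": 0,"y": 0,"z": 0,"wx": 0,"wy": 0,"wz": 0}
    - {"x": 0,"y": 0,"z": 0,"wx": 0,"wy": 0,"wz": 0}
    - {"x": 0,"y": 0,"z": 0,"wx": 0,"wy": 0,"wz": 0}
    - {"x": 0,"y": 0,"z": 0,"wx": 0,"wy": 0,"wz": 0}
  fingers: 1
  grip_force: 70

```text
time: 5.4
ee_pos: [502.9, -129.0, 59.5]
tcp_rot: [0.0, 0.994, 0.108, 0.0]
force: [-1.2, -1.1, 5.5]
gripper_width: 24.5
gripper_force: 69.0
```

Request:
carry_out:
  increments:
    - {"x": 0,"y": 0,"z": -0.05,"wx": 0,"wy": 0,"wz": 0}
    - {"x": 0,"y": 0,"z": -0.15,"wx": 0,"wy": 0,"wz": 0}
    - {"x": 0,"y": 0,"z": -0.35,"wx": 0,"wy": 0,"wz": 0}
    - {"x": 0,"y": 0,"z": -0.6,"wx": 0,"wy": 0,"wz": 0}
    - {"x": 0,"y": 0,"z": -0.85,"wx": 0,"wy": 0,"wz": 0}
    - {"x": 0,"y": 0,"z": -1,"wx": 0,"wy": 0,"wz": 0}
    - {"x": 0,"y": 0,"z": -1,"wx": 0,"wy": 0,"wz": 0}
    - {"x": 0,"y": 0,"z": -1,"wx": 0,"wy": 0,"wz": 0}

```text
time: 6.2
ee_pos: [502.2, -128.7, 208.4]
tcp_rot: [-0.0, 0.994, 0.108, -0.0]
force: [0.0, -0.4, -2.6]
gripper_width: 24.6
gripper_force: 69.3
```

Run:
```python
from h import *
np.set_printoptions(precision=2,suppress=True)
s=state();f=grab_frame("wrist");print(s["time"],s["ee_pos"],s["tcp_rot"],s["force"],s["gripper_width"])
for k,z in dict(valve_base=75,tank=0,socket_floor=10,dock=0,gauge_mouth=s["ee_pos"][2]-49.5,gauge_grip=s["ee_pos"][2]+1.5).items():
    for r in place_of(f,k)[:1]: print(k,round(r["score"],2),np.array(r["pixel"]),wat(f,s,r["pixel"],z))
goto([472,60,210],.215,s)
goto([472,125,210],.215,s)
```

```text
6.2 [ 502.21 -128.74  208.41] [-0.    0.99  0.11 -0.  ] [ 0.02 -0.35 -2.59] 24.590374479765956
valve_base 0.72 [206.    9.1] [653.53  16.47  75.  ]
tank 0.81 [130.1 158.6] [474.54 124.84   0.  ]
socket_floor 0.76 [320.9 176.4] [ 502.82 -127.37   10.  ]
dock 0.84 [323.8 173.3] [ 505.16 -130.31    0.  ]
gauge_mouth 0.57 [320.5 219.6] [ 503.57 -127.19  158.91]
gauge_grip 0.77 [320.2 253.2] [ 503.12 -127.28  209.91]
xyz [ 0.07 -1.27 -0.01] w [-0.  0.  0.]
xyz [ 0.17 -1.7  -0.01] w [-0.  0.  0.]
```

Request:
carry_out:
  increments:
    - {"x": 0.01,"y": -0.2,"z": -0.05,"wx": 0,"wy": 0,"wz": 0}
    - {"x": 0.03,"y": -0.5,"z": -0.05,"wx": 0,"wy": 0,"wz": 0}
    - {"x": 0.05,"y": -0.8,"z": -0.05,"wx": 0,"wy": 0,"wz": 0}
    - {"x": 0.06,"y": -1,"z": -0.05,"wx": 0,"wy": 0,"wz": 0}
    - {"x": 0.06,"y": -1,"z": -0.05,"wx": 0,"wy": 0,"wz": 0}
    - {"x": 0.06,"y": -1,"z": -0.05,"wx": 0,"wy": 0,"wz": 0}

```text
time: 7.15
ee_pos: [479.2, 20.0, 216.4]
tcp_rot: [0.0, 0.994, 0.108, -0.0]
force: [-0.0, -0.6, -3.1]
gripper_width: 24.3
gripper_force: 69.4
```

Run:
```python
from h import *
np.set_printoptions(precision=2,suppress=True)
s=state();f=grab_frame("wrist");print(s["time"],s["ee_pos"],s["tcp_rot"],s["force"],s["gripper_width"])
cv2.imwrite("pics/w4.png",f["color"])
for k,z in dict(valve_base=75,tank=0).items():
    for r in place_of(f,k)[:3]: print(k,round(r["score"],2),np.array(r["pixel"]),wat(f,s,r["pixel"],z))
for n in("scene","top"):
  g=grab_frame(n)
  for k,z in dict(valve_base=75,tank=0).items():
    for r in place_of(g,k)[:3]: print(n,k,round(r["score"],2),np.array(r["pixel"]),at(g,r["pixel"],z))
```

```text
7.15 [479.23  19.98 216.38] [ 0.    0.99  0.11 -0.  ] [-0.02 -0.65 -3.14] 24.289216200714144
valve_base 0.94 [369.   13.5] [654.42  13.81  75.  ]
valve_base 0.9 [219.5 173.8] [473.23 121.6   75.  ]
valve_base 0.59 [222.1  10.8] [632.14 151.59  75.  ]
tank 0.77 [357.7  31.5] [655.66  16.23   0.  ]
tank 0.69 [235.8 164.7] [469.04 124.8    0.  ]
tank 0.66 [237.   29.6] [631.52 156.56   0.  ]
scene valve_base 0.83 [215.7 198. ] [471.22 130.08  75.  ]
scene valve_base 0.71 [324.8 193.1] [650.75  10.62  75.  ]
scene valve_base 0.57 [273.3 174.9] [628.96 155.57  75.  ]
scene tank 0.78 [215.4 232.5] [463.86 131.05   0.  ]
scene tank 0.76 [274.7 205.8] [628.23 152.84   0.  ]
scene tank 0.63 [325.5 223.4] [659.81  15.81   0.  ]
top valve_base 0.72 [262.  200.9] [630.25 148.47  75.  ]
top valve_base 0.65 [317.9 193.5] [646.64  17.4   75.  ]
top tank 0.87 [264.  204.6] [630.49 153.81   0.  ]
top tank 0.82 [273.9 268.4] [470.62 127.71   0.  ]
top tank 0.69 [318.2 198.1] [645.96  15.76   0.  ]
```

View pics/w4.png

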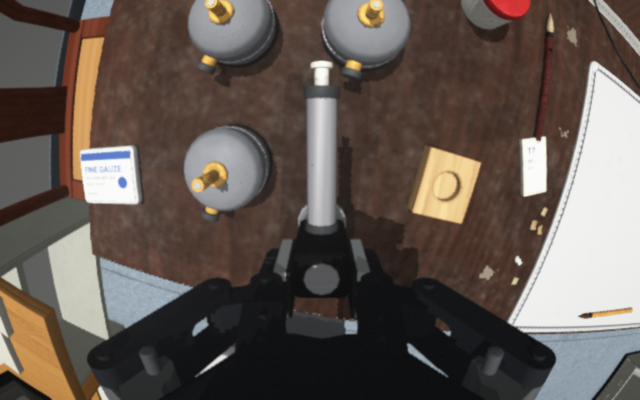

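Stem base is around (219,173) and its top around (197,186). The gauge is held straight (disc (321,280)), and the empty socket is at (446,185). Next I segment the brass stem.

```bash
cat >> h.py <<'E'
def stem(f,box):
    x0,y0,x1,y1=box;c=f["color"][y0:y1,x0:x1]
    hsv=cv2.cvtColor(c,cv2.COLOR_BGR2HSV)
    m=((hsv[...,1]>100)&(hsv[...,2]>60)&(hsv[...,0]<35)&(hsv[...,0]>10)).astype(np.uint8)
    n,l,st,ce=cv2.connectedComponentsWithStats(m)
    k=1+np.argmax(st[1:,4]); ys,xs=np.nonzero(l==k)
    print("area",st[k,4],"bbox",st[k,:4]+[x0,y0,0,0])
    r=cv2.minAreaRect(np.c_[xs,ys].astype(np.float32)); print("rect",np.array(r[0])+[x0,y0],r[1],r[2])
    ctr=np.array(r[0])+[x0,y0]
    b=cv2.boxPoints(r)+[x0,y0]; return ctr,b
E
python3 - <<'E'
from h import *
np.set_printoptions(precision=2,suppress=True)
s=state();f=grab_frame("wrist");print(s["ee_pos"])
c,b=stem(f,(180,145,245,208));print(b)
cv2.imwrite("pics/w5.png",cv2.resize(f["color"][120:230,160:280],None,fx=5,fy=5,interpolation=2))
p=wat(f,s,(321,280),s["ee_pos"][2]+26.5);print("disc",p-s["ee_pos"])
E
```

```text
[479.39  19.26 216.44]
area 598 bbox [191 162  36  30]
rect [209.5 179.5] (24.041629791259766, 36.769554138183594) 45.0
[[188. 184.]
 [214. 158.]
 [231. 175.]
 [205. 201.]]
disc [-0.34  0.73 26.5 ]
```

View pics/w5.png

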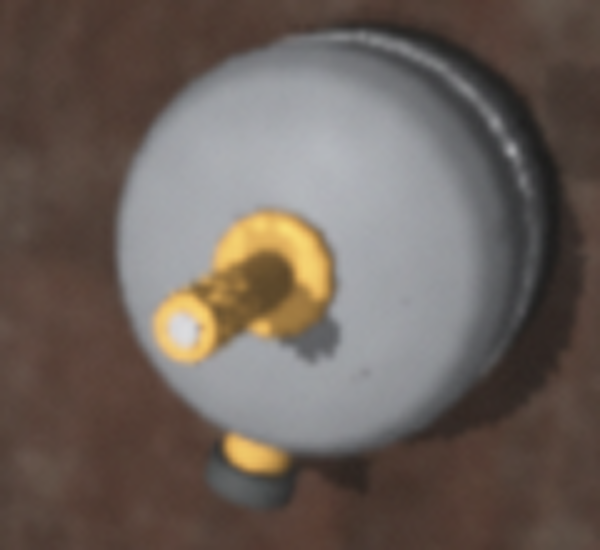

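Crop shows the stem top disc at pixel (196.6,185.4) and the flange centre at (214.8,174.4). This is a clean view of the right tank.

Run:
```python
from h import *
np.set_printoptions(precision=2,suppress=True)
s=state();f=grab_frame("wrist");print(s["ee_pos"])
for z in(75,77,79):print("flange",z,wat(f,s,(214.8,174.4),z))
for z in range(105,126,5):print("top",z,wat(f,s,(196.6,185.4),z))
goto([471,78,216],.216,s)
```

```text
[479.38  19.37 216.46]
flange 75 [471.98 125.92  75.  ]
flange 77 [472.51 125.29  77.  ]
flange 79 [473.04 124.66  79.  ]
top 105 [466.41 132.72 105.  ]
top 110 [468.01 130.83 110.  ]
top 115 [469.6  128.94 115.  ]
top 120 [471.19 127.05 120.  ]
top 125 [472.78 125.16 125.  ]
xyz [ 0.03 -0.39  0.  ] w [-0.  0. -0.]
```

Request:
carry_out:
  increments:
    - {"x": 0.01,"y": -0.15,"z": 0,"wx": 0,"wy": 0,"wz": 0}
    - {"x": 0.02,"y": -0.3,"z": 0,"wx": 0,"wy": 0,"wz": 0}
    - {"x": 0.03,"y": -0.37,"z": 0,"wx": 0,"wy": 0,"wz": 0}
    - {"x": 0.03,"y": -0.37,"z": 0,"wx": 0,"wy": 0,"wz": 0}
    - {"x": 0.03,"y": -0.37,"z": 0,"wx": 0,"wy": 0,"wz": 0}

```text
time: 8.2
ee_pos: [472.0, 73.9, 216.4]
tcp_rot: [0.0, 0.994, 0.107, -0.0]
force: [-0.3, -1.3, -2.1]
gripper_width: 24.5
gripper_force: 69.4
```

Run:
```python
from h import *
np.set_printoptions(precision=2,suppress=True)
s=state();f=grab_frame("wrist");print(s["time"],s["ee_pos"])
for r in place_of(f,"valve_base")[:3]: print(r["score"],np.array(r["pixel"]),wat(f,s,r["pixel"],75))
cv2.imwrite("pics/w6.png",cv2.resize(f["color"][120:240,190:330],None,fx=5,fy=5,interpolation=2))
```

```text
8.2 [472.05  73.89 216.44]
0.75 [425.9  28.1] [649.46  11.09  75.  ]
0.73 [273.6  10. ] [631.85 154.97  75.  ]
```

View pics/w6.png

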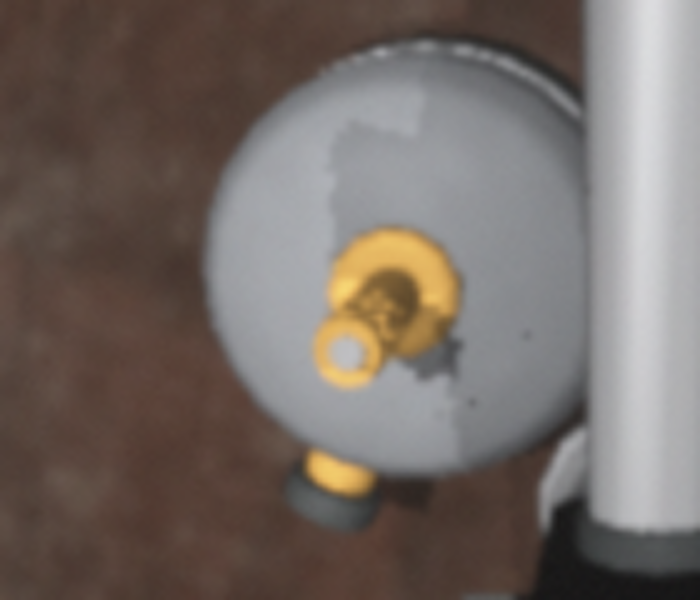

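Disc centre is at (259.8,190.4) and flange centre at (269.2,178.6). I triangulate this against the earlier view.

Run:
```python
from h import *
np.set_printoptions(precision=2,suppress=True)
s=state();f=grab_frame("wrist")
s1=dict(s);s1["ee_pos"]=np.array([479.38,19.37,216.46])
print(both(wray(f,s1,(196.6,185.4)),wray(f,s,(259.8,190.4))))
print(both(wray(f,s1,(214.8,174.4)),wray(f,s,(269.2,178.6))))
for z in(75,77,79):print("flange",z,wat(f,s,(269.2,178.6),z))
for z in(110,115,120,125):print("top",z,wat(f,s,(259.8,190.4),z))
print(s["ee_pos"]);goto([471.5,125.6,216],.216,s)
```

```text
(array([473.1 , 124.7 , 126.06]), np.float64(0.28019611897822533))
(array([472.68, 124.85,  78.15]), np.float64(0.48953759415565895))
flange 75 [471.67 125.22  75.  ]
flange 77 [472.15 124.97  77.  ]
flange 79 [472.64 124.72  79.  ]
top 110 [468.32 127.09 110.  ]
top 115 [469.76 126.34 115.  ]
top 120 [471.21 125.6  120.  ]
top 125 [472.65 124.85 125.  ]
[472.07  73.52 216.4 ]
xyz [ 0.07 -0.34  0.  ] w [ 0.  0. -0.]
```

Request:
carry_out:
  increments:
    - {"x": 0.02,"y": -0.12,"z": 0,"wx": 0,"wy": 0,"wz": 0}
    - {"x": 0.05,"y": -0.24,"z": 0,"wx": 0,"wy": 0,"wz": 0}
    - {"x": 0.08,"y": -0.332,"z": 0,"wx": 0,"wy": 0,"wz": 0}
    - {"x": 0.08,"y": -0.332,"z": 0,"wx": 0,"wy": 0,"wz": 0}
    - {"x": 0.08,"y": -0.332,"z": 0,"wx": 0,"wy": 0,"wz": 0}

```text
time: 8.85
ee_pos: [473.1, 125.2, 216.4]
tcp_rot: [0.0, 0.994, 0.107, -0.0]
force: [0.7, -1.1, -2.5]
gripper_width: 24.5
gripper_force: 69.5
```

Run:
```python
from h import *
s=state();print(s["time"],s["ee_pos"],s["force"]);goto([473.1,124.7,182],.216,s)
```

```text
8.85 [473.05761654 125.18742798 216.3641019 ] [ 0.67243579 -1.06397264 -2.52416671]
xyz [-0.0003  0.0032  0.2291] w [ 0.0001  0.0002 -0.0005]
```

Request:
carry_out:
  increments:
    - {"x": 0,"y": 0.003,"z": 0.08,"wx": 0,"wy": 0,"wz": 0}
    - {"x": 0,"y": 0.003,"z": 0.16,"wx": 0,"wy": 0,"wz": 0}
    - {"x": 0,"y": 0.003,"z": 0.23,"wx": 0,"wy": 0,"wz": 0}
    - {"x": 0,"y": 0.003,"z": 0.23,"wx": 0,"wy": 0,"wz": 0}
    - {"x": 0,"y": 0.003,"z": 0.23,"wx": 0,"wy": 0,"wz": 0}

```text
time: 9.35
ee_pos: [472.8, 125.4, 181.6]
tcp_rot: [-0.0, 0.994, 0.107, -0.0]
force: [-0.1, 0.1, -2.5]
gripper_width: 24.8
gripper_force: 69.5
```

Request:
carry_out:
  increments:
    - {"x": 0,"y": 0,"z": 0.02,"wx": 0,"wy": 0,"wz": 0}
    - {"x": 0,"y": 0,"z": 0.04,"wx": 0,"wy": 0,"wz": 0}
    - {"x": 0,"y": 0,"z": 0.054,"wx": 0,"wy": 0,"wz": 0}
    - {"x": 0,"y": 0,"z": 0.054,"wx": 0,"wy": 0,"wz": 0}
    - {"x": 0,"y": 0,"z": 0.054,"wx": 0,"wy": 0,"wz": 0}

```text
time: 9.85
ee_pos: [473.1, 125.6, 173.9]
tcp_rot: [-0.0, 0.994, 0.108, 0.0]
force: [-0.5, 0.7, -1.8]
gripper_width: 24.3
gripper_force: 69.5
```

Request:
carry_out:
  increments:
    - {"x": 0,"y": 0.004,"z": 0.01,"wx": 0,"wy": 0,"wz": 0}
    - {"x": 0,"y": 0.004,"z": 0.02,"wx": 0,"wy": 0,"wz": 0}
    - {"x": 0,"y": 0.004,"z": 0.033,"wx": 0,"wy": 0,"wz": 0}
    - {"x": 0,"y": 0.004,"z": 0.033,"wx": 0,"wy": 0,"wz": 0}

```text
time: 10.25
ee_pos: [473.0, 124.9, 168.6]
tcp_rot: [-0.0, 0.994, 0.108, -0.0]
force: [0.0, -0.3, -1.4]
gripper_width: 24.6
gripper_force: 69.5
```

Request:
carry_out:
  increments:
    - {"x": 0,"y": 0,"z": 0.01,"wx": 0,"wy": 0,"wz": 0}
    - {"x": 0,"y": 0,"z": 0.02,"wx": 0,"wy": 0,"wz": 0}
    - {"x": 0,"y": 0,"z": 0.02,"wx": 0,"wy": 0,"wz": 0}
    - {"x": 0,"y": 0,"z": 0.02,"wx": 0,"wy": 0,"wz": 0}

```text
time: 10.65
ee_pos: [473.2, 125.0, 166.0]
tcp_rot: [-0.0, 0.994, 0.108, 0.0]
force: [0.8, -0.2, -2.3]
gripper_width: 24.5
gripper_force: 69.6
```

Request:
carry_out:
  increments:
    - {"x": 0,"y": 0,"z": 0.01,"wx": 0,"wy": 0,"wz": 0}
    - {"x": 0,"y": 0,"z": 0.02,"wx": 0,"wy": 0,"wz": 0}
    - {"x": 0,"y": 0,"z": 0.02,"wx": 0,"wy": 0,"wz": 0}
    - {"x": 0,"y": 0,"z": 0.02,"wx": 0,"wy": 0,"wz": 0}

```text
time: 11.05
ee_pos: [473.3, 125.0, 163.1]
tcp_rot: [-0.0, 0.994, 0.108, 0.0]
force: [-0.5, -0.4, 1.8]
gripper_width: 24.8
gripper_force: 69.9
```

Request:
carry_out:
  increments:
    - {"x": 0,"y": 0,"z": 0.01,"wx": 0,"wy": 0,"wz": 0}
    - {"x": 0,"y": 0,"z": 0.013,"wx": 0,"wy": 0,"wz": 0}
    - {"x": 0,"y": 0,"z": 0.013,"wx": 0,"wy": 0,"wz": 0}
    - {"x": 0,"y": 0,"z": 0.013,"wx": 0,"wy": 0,"wz": 0}

```text
time: 11.45
ee_pos: [473.3, 125.0, 161.1]
tcp_rot: [-0.0, 0.994, 0.108, 0.0]
force: [-0.4, -0.5, 3.2]
gripper_width: 24.7
gripper_force: 70.1
```

Request:
carry_out:
  increments:
    - {"x": 0,"y": 0,"z": 0.007,"wx": 0,"wy": 0,"wz": 0}
    - {"x": 0,"y": 0,"z": 0.013,"wx": 0,"wy": 0,"wz": 0}
    - {"x": 0,"y": 0,"z": 0.013,"wx": 0,"wy": 0,"wz": 0}
    - {"x": 0,"y": 0,"z": 0.013,"wx": 0,"wy": 0,"wz": 0}

```text
time: 11.85
ee_pos: [473.3, 125.0, 159.1]
tcp_rot: [-0.0, 0.994, 0.108, 0.0]
force: [-0.6, 0.6, 4.2]
gripper_width: 24.9
gripper_force: 70.2
```

Request:
carry_out:
  increments:
    - {"x": 0,"y": 0,"z": 0.007,"wx": 0,"wy": 0,"wz": 0}
    - {"x": 0,"y": 0,"z": 0.01,"wx": 0,"wy": 0,"wz": 0}
    - {"x": 0,"y": 0,"z": 0.01,"wx": 0,"wy": 0,"wz": 0}
    - {"x": 0,"y": 0,"z": 0.01,"wx": 0,"wy": 0,"wz": 0}

```text
time: 12.25
ee_pos: [473.3, 125.0, 157.7]
tcp_rot: [-0.0, 0.994, 0.108, 0.0]
force: [-0.1, -0.3, 4.9]
gripper_width: 24.4
gripper_force: 70.4
```

Request:
carry_out:
  increments:
    - {"x": 0,"y": 0,"z": 0.007,"wx": 0,"wy": 0,"wz": 0}
    - {"x": 0,"y": 0,"z": 0.01,"wx": 0,"wy": 0,"wz": 0}
    - {"x": 0,"y": 0,"z": 0.01,"wx": 0,"wy": 0,"wz": 0}

```text
time: 12.55
ee_pos: [473.4, 125.1, 156.4]
tcp_rot: [0.0, 0.994, 0.108, 0.0]
force: [-1.5, -1.7, 9.1]
gripper_width: 24.5
gripper_force: 70.8
```

Request:
carry_out:
  increments:
    - {"x": 0,"y": 0,"z": 0.005,"wx": 0,"wy": 0,"wz": 0}
    - {"x": 0,"y": 0,"z": 0.007,"wx": 0,"wy": 0,"wz": 0}
    - {"x": 0,"y": 0,"z": 0.007,"wx": 0,"wy": 0,"wz": 0}

```text
time: 12.85
ee_pos: [473.4, 125.1, 155.6]
tcp_rot: [0.0, 0.994, 0.108, 0.0]
force: [-2.1, -0.1, 11.2]
gripper_width: 24.9
gripper_force: 71.1
```

Request:
carry_out:
  increments:
    - {"x": 0,"y": 0,"z": 0.006,"wx": 0,"wy": 0,"wz": 0}
    - {"x": 0,"y": 0,"z": 0.006,"wx": 0,"wy": 0,"wz": 0}
    - {"x": 0,"y": 0,"z": 0.006,"wx": 0,"wy": 0,"wz": 0}
    - {"x": 0,"y": 0,"z": 0.006,"wx": 0,"wy": 0,"wz": 0}
    - {"x": 0,"y": 0,"z": 0.006,"wx": 0,"wy": 0,"wz": 0}
    - {"x": 0,"y": 0,"z": 0.006,"wx": 0,"wy": 0,"wz": 0}

```text
time: 13.45
ee_pos: [473.4, 125.1, 155.0]
tcp_rot: [0.0, 0.994, 0.108, 0.0]
force: [-2.6, -0.9, 12.1]
gripper_width: 24.8
gripper_force: 71.4
```

Run:
```python
from h import *
s=state();f=grab_frame("wrist");print(s["force"],s["ee_pos"])
g=cv2.cvtColor(f["color"],cv2.COLOR_BGR2GRAY)
print("rod col 321 rows 0-120",g[0:120:3,319:324].mean(1).round().astype(int))
```

```text
[-2.62289953 -0.88166245 12.09725778] [473.44990854 125.07572044 154.95932772]
rod col 321 rows 0-120 [217 232 219 161 144 179 179 177 174 173 250 253 215 253 253 253 253 254
 253 216 254 254 211 253 254 247 237 249 240 108 104  97  96 221 228 228
 228 227 227 227]
```

Request:
carry_out:
  increments:
    - {"x": 0,"y": 0,"z": 0,"wx": 0,"wy": 0,"wz": 0}
    - {"x": 0,"y": 0,"z": 0,"wx": 0,"wy": 0,"wz": 0}
    - {"x": 0,"y": 0,"z": 0,"wx": 0,"wy": 0,"wz": 0}
    - {"x": 0,"y": 0,"z": 0,"wx": 0,"wy": 0,"wz": 0}
    - {"x": 0,"y": 0,"z": 0,"wx": 0,"wy": 0,"wz": 0}
    - {"x": 0,"y": 0,"z": 0,"wx": 0,"wy": 0,"wz": 0}

```text
time: 14.1
ee_pos: [473.5, 125.1, 155.0]
tcp_rot: [0.0, 0.994, 0.108, 0.0]
force: [-2.4, -1.1, 12.9]
gripper_width: 24.9
gripper_force: 71.4
```

The rod tip in the image moved from about row 62 to row 30, so the rod is out. The push was about 15.5 N for over 1 s. Now straight up.

Request:
carry_out:
  increments:
    - {"x": 0,"y": 0,"z": -0.02,"wx": 0,"wy": 0,"wz": 0}
    - {"x": 0,"y": 0,"z": -0.05,"wx": 0,"wy": 0,"wz": 0}
    - {"x": 0,"y": 0,"z": -0.09,"wx": 0,"wy": 0,"wz": 0}
    - {"x": 0,"y": 0,"z": -0.15,"wx": 0,"wy": 0,"wz": 0}
    - {"x": 0,"y": 0,"z": -0.25,"wx": 0,"wy": 0,"wz": 0}
    - {"x": 0,"y": 0,"z": -0.4,"wx": 0,"wy": 0,"wz": 0}
    - {"x": 0,"y": 0,"z": -0.4,"wx": 0,"wy": 0,"wz": 0}

```text
time: 14.8
ee_pos: [474.2, 125.4, 216.5]
tcp_rot: [-0.0, 0.994, 0.108, 0.002]
force: [1.2, 0.7, -2.5]
gripper_width: 24.5
gripper_force: 69.6
```

Run:
```python
from h import *
s=state();print(s["time"],s["ee_pos"],s["force"]);goto([502.8,-129,215],.216,s)
```

```text
14.8 [474.22898542 125.42993779 216.53269504] [ 1.15134671  0.72377576 -2.51935622]
xyz [-0.1766  1.6977  0.0099] w [ 0.0001 -0.0022 -0.0003]
```

Request:
carry_out:
  increments:
    - {"x": -0.02,"y": 0.2,"z": 0,"wx": 0,"wy": 0,"wz": 0}
    - {"x": -0.05,"y": 0.5,"z": 0,"wx": 0,"wy": 0,"wz": 0}
    - {"x": -0.08,"y": 0.8,"z": 0,"wx": 0,"wy": 0,"wz": 0}
    - {"x": -0.1,"y": 0.97,"z": 0,"wx": 0,"wy": 0,"wz": 0}
    - {"x": -0.1,"y": 0.97,"z": 0,"wx": 0,"wy": 0,"wz": 0}
    - {"x": -0.1,"y": 0.97,"z": 0,"wx": 0,"wy": 0,"wz": 0}

```text
time: 15.4
ee_pos: [489.1, -20.5, 213.2]
tcp_rot: [-0.0, 0.994, 0.107, -0.001]
force: [-0.3, 1.2, -2.8]
gripper_width: 24.2
gripper_force: 69.6
```

Run:
```python
from h import *
np.set_printoptions(precision=2,suppress=True)
s=state();f=grab_frame("wrist");print(s["time"],s["ee_pos"],s["force"])
for k,z in dict(socket_floor=10,dock=0).items():
    for r in place_of(f,k)[:1]: print(k,round(r["score"],2),np.array(r["pixel"]),wat(f,s,r["pixel"],z))
cv2.imwrite("pics/w7.png",f["color"])
goto([502.8,-129,215],.216,s)
```

```text
15.4 [489.1  -20.48 213.2 ] [-0.31  1.18 -2.82]
socket_floor 0.59 [411.6 185.6] [ 501.47 -127.13   10.  ]
dock 0.59 [410.  184.2] [ 501.07 -128.1     0.  ]
xyz [-0.06  0.73 -0.01] w [-0.  0. -0.]
```

View pics/w7.png

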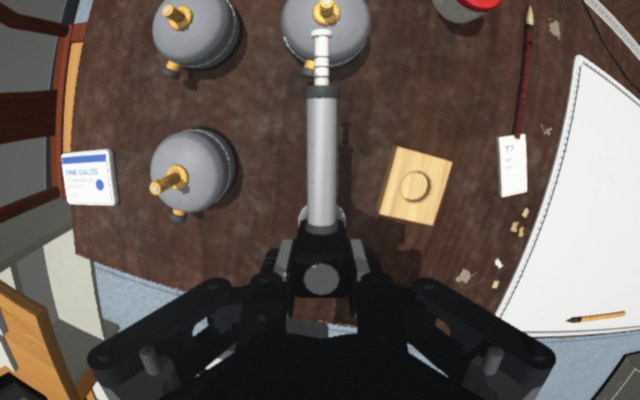

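The rod is well out (tip at (321,32)), the gauge is unchanged in the grip, and the socket is at (415,186). Going back over the socket.

Request:
carry_out:
  increments:
    - {"x": -0.02,"y": 0.2,"z": 0,"wx": 0,"wy": 0,"wz": 0}
    - {"x": -0.04,"y": 0.45,"z": 0,"wx": 0,"wy": 0,"wz": 0}
    - {"x": -0.06,"y": 0.65,"z": 0,"wx": 0,"wy": 0,"wz": 0}
    - {"x": -0.063,"y": 0.728,"z": 0,"wx": 0,"wy": 0,"wz": 0}
    - {"x": -0.063,"y": 0.728,"z": 0,"wx": 0,"wy": 0,"wz": 0}
    - {"x": -0.063,"y": 0.728,"z": 0,"wx": 0,"wy": 0,"wz": 0}
    - {"x": -0.063,"y": 0.728,"z": 0,"wx": 0,"wy": 0,"wz": 0}

```text
time: 16.25
ee_pos: [503.9, -126.9, 214.2]
tcp_rot: [-0.0, 0.994, 0.109, 0.0]
force: [0.6, 0.0, -3.2]
gripper_width: 24.5
gripper_force: 69.6
```

Run:
```python
from h import *
s=state();print(s["time"],s["ee_pos"],s["force"]);goto([502.9,-129,85],.216,s)
```

```text
16.25 [ 503.90744831 -126.91921888  214.15722443] [ 0.57070958  0.03584659 -3.20589684]
xyz [-0.0098  0.0125  0.861 ] w [-0.0003 -0.0002  0.0015]
```

Request:
carry_out:
  increments:
    - {"x": -0.01,"y": 0.012,"z": 0.15,"wx": 0,"wy": 0,"wz": 0}
    - {"x": -0.01,"y": 0.012,"z": 0.4,"wx": 0,"wy": 0,"wz": 0}
    - {"x": -0.01,"y": 0.012,"z": 0.65,"wx": 0,"wy": 0,"wz": 0}
    - {"x": -0.01,"y": 0.012,"z": 0.86,"wx": 0,"wy": 0,"wz": 0}
    - {"x": -0.01,"y": 0.012,"z": 0.86,"wx": 0,"wy": 0,"wz": 0}
    - {"x": -0.01,"y": 0.012,"z": 0.86,"wx": 0,"wy": 0,"wz": 0}

```text
time: 16.85
ee_pos: [502.9, -130.1, 85.8]
tcp_rot: [-0.0, 0.994, 0.108, -0.0]
force: [0.5, -0.6, -1.6]
gripper_width: 24.9
gripper_force: 69.5
```

Run:
```python
from h import *
s=state();print(s["time"],s["ee_pos"],s["force"]);goto([502.9,-129,65],.216,s)
```

```text
16.85 [ 502.94032759 -130.07112144   85.8278387 ] [ 0.45402998 -0.60876142 -1.61605448]
xyz [ 0.0013 -0.007   0.1389] w [-0.0003  0.      0.0006]
```

Request:
carry_out:
  increments:
    - {"x": 0,"y": -0.007,"z": 0.03,"wx": 0,"wy": 0,"wz": 0}
    - {"x": 0,"y": -0.007,"z": 0.06,"wx": 0,"wy": 0,"wz": 0}
    - {"x": 0,"y": -0.007,"z": 0.08,"wx": 0,"wy": 0,"wz": 0}
    - {"x": 0,"y": -0.007,"z": 0.1,"wx": 0,"wy": 0,"wz": 0}
    - {"x": 0,"y": -0.007,"z": 0.1,"wx": 0,"wy": 0,"wz": 0}

```text
time: 17.35
ee_pos: [502.2, -130.1, 69.8]
tcp_rot: [-0.0, 0.994, 0.107, -0.0]
force: [0.3, 0.5, -2.3]
gripper_width: 24.5
gripper_force: 69.6
```

Request:
carry_out:
  increments:
    - {"x": 0,"y": 0,"z": 0.02,"wx": 0,"wy": 0,"wz": 0}
    - {"x": 0,"y": 0,"z": 0.04,"wx": 0,"wy": 0,"wz": 0}
    - {"x": 0,"y": 0,"z": 0.055,"wx": 0,"wy": 0,"wz": 0}
    - {"x": 0,"y": 0,"z": 0.055,"wx": 0,"wy": 0,"wz": 0}

```text
time: 17.75
ee_pos: [502.2, -130.0, 61.4]
tcp_rot: [-0.0, 0.994, 0.108, -0.0]
force: [0.4, 0.9, -2.4]
gripper_width: 25.0
gripper_force: 69.6
```

In the socket with no side force. Lower the last ~2 mm.

Request:
carry_out:
  increments:
    - {"x": 0,"y": 0,"z": 0.007,"wx": 0,"wy": 0,"wz": 0}
    - {"x": 0,"y": 0,"z": 0.013,"wx": 0,"wy": 0,"wz": 0}
    - {"x": 0,"y": 0,"z": 0.013,"wx": 0,"wy": 0,"wz": 0}
    - {"x": 0,"y": 0,"z": 0.013,"wx": 0,"wy": 0,"wz": 0}

```text
time: 18.15
ee_pos: [502.5, -130.1, 59.9]
tcp_rot: [-0.0, 0.994, 0.108, 0.0]
force: [-0.0, -0.4, -3.2]
gripper_width: 24.3
gripper_force: 69.6
```

Request:
carry_out:
  increments:
    - {"x": 0,"y": 0,"z": 0.005,"wx": 0,"wy": 0,"wz": 0}
    - {"x": 0,"y": 0,"z": 0.009,"wx": 0,"wy": 0,"wz": 0}
    - {"x": 0,"y": 0,"z": 0.009,"wx": 0,"wy": 0,"wz": 0}
    - {"x": 0,"y": 0,"z": 0.009,"wx": 0,"wy": 0,"wz": 0}

```text
time: 18.55
ee_pos: [502.8, -130.1, 59.5]
tcp_rot: [0.0, 0.994, 0.108, 0.0]
force: [-3.9, 0.9, 8.6]
gripper_width: 24.5
gripper_force: 71.3
```

On the floor at the same height as at the grasp. Release, then rise.

Request:
carry_out:
  increments:
    - {"x": 0,"y": 0,"z": -0.005,"wx": 0,"wy": 0,"wz": 0}
    - {"x": 0,"y": 0,"z": -0.005,"wx": 0,"wy": 0,"wz": 0}
    - {"x": 0,"y": 0,"z": -0.005,"wx": 0,"wy": 0,"wz": 0}
    - {"x": 0,"y": 0,"z": -0.005,"wx": 0,"wy": 0,"wz": 0}
    - {"x": 0,"y": 0,"z": -0.005,"wx": 0,"wy": 0,"wz": 0}
    - {"x": 0,"y": 0,"z": -0.005,"wx": 0,"wy": 0,"wz": 0}
    - {"x": 0,"y": 0,"z": -0.005,"wx": 0,"wy": 0,"wz": 0}
    - {"x": 0,"y": 0,"z": -0.005,"wx": 0,"wy": 0,"wz": 0}
  fingers: -1

```text
time: 19.35
ee_pos: [502.4, -130.1, 59.3]
tcp_rot: [-0.0, 0.994, 0.108, -0.0]
force: [1.0, -0.2, 0.7]
gripper_width: 85.3
gripper_force: 0.0
```

Request:
carry_out:
  increments:
    - {"x": 0,"y": 0,"z": -0.1,"wx": 0,"wy": 0,"wz": 0}
    - {"x": 0,"y": 0,"z": -0.25,"wx": 0,"wy": 0,"wz": 0}
    - {"x": 0,"y": 0,"z": -0.5,"wx": 0,"wy": 0,"wz": 0}
    - {"x": 0,"y": 0,"z": -0.75,"wx": 0,"wy": 0,"wz": 0}
    - {"x": 0,"y": 0,"z": -1,"wx": 0,"wy": 0,"wz": 0}
    - {"x": 0,"y": 0,"z": -1,"wx": 0,"wy": 0,"wz": 0}
    - {"x": 0,"y": 0,"z": -1,"wx": 0,"wy": 0,"wz": 0}

```text
time: 20.05
ee_pos: [502.8, -130.2, 209.9]
tcp_rot: [0.0, 0.994, 0.108, 0.001]
force: [0.1, 0.0, -0.4]
gripper_width: 85.2
gripper_force: 0.0
```

Run:
```python
from h import *
np.set_printoptions(precision=2,suppress=True)
s=state();f=grab_frame("wrist");print(s["time"],s["ee_pos"],s["force"])
for k,z in dict(gauge_grip=61,gauge_mouth=10,socket_floor=10,dock=0).items():
    for r in place_of(f,k)[:1]: print(k,round(r["score"],2),np.array(r["pixel"]),wat(f,s,r["pixel"],z))
# white disc on head top, low saturation bright blob
y0,x0=155,295;c=f["color"][y0:205,x0:345]
h=cv2.cvtColor(c,cv2.COLOR_BGR2HSV);m=((h[...,1]<40)&(h[...,2]>130)).astype(np.uint8)
n,l,st,ce=cv2.connectedComponentsWithStats(m)
for k in range(1,n):
    if st[k,4]>30:
        p=ce[k]+[x0,y0];print(st[k,4],p,wat(f,s,p,86))
```

```text
20.05 [ 502.84 -130.18  209.91] [ 0.11  0.02 -0.39]
gauge_grip 0.62 [320.2 187. ] [ 503.1  -128.46   61.  ]
gauge_mouth 0.59 [320.5 173.4] [ 506.88 -127.84   10.  ]
socket_floor 0.8 [318.  177.3] [ 501.84 -126.02   10.  ]
dock 0.71 [320.2 177.3] [ 500.37 -128.88    0.  ]
223 [319.95 163.22] [ 529.97 -122.44   86.  ]
214 [321.07 193.81] [ 502.9  -129.38   86.  ]
```

The head top is back at (502.9,-129.4), matching its start. The gripper is clear, so I hand in.

```bash
python3 -c "
from rig import close_job
print(close_job())"
```

```text
the job is handed in; nothing more can be done
None
```

The gauge was pressed onto the nearest tank's stem at about 15 N for over a second, lifted straight off, and stood upright and fully down in its parking block with the rod still out; the job was handed in at about 20 s, and no verdict was returned.

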